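# Square a cup plank against the rail of a tea board

### The job

On the serving board, slide the long wooden cup plank until its far long edge lies flush along the thin batten in front of the back rail, then slide it along to the left until its end sits flush against the pad of the end stop, with its long edge still flush on the batten, and let go. Batten and pad are held only by friction at a setting that must be kept, so push gently enough that neither shifts; keep the plank flat on the board and leave the crockery alone.

Things in the scene. Friction and masses are not known exactly. Their poses are not given: they have to be found in the camera images.
- plank_mid (a point): plank, loose (all sizes here in mm): pale wood, 94 (its x) by 320 (its y) by 24 high, five inlaid rings on top, weight about 0.45 kg (varies by a quarter). The point is its centre, 12 above its underside; y runs along its length to its left end, x towards its far long edge (the one nearer the rail), z up. Sliding friction on the board takes roughly 2 to 5 N
- board_top (a point): (sizes in mm) point on the top face of the fixed wooden serving board, 400 (its x, away from the robot; from 190 before this point to 210 beyond it) by 520 (its y, to the left) by 18 thick, lying on the table; z up
- cup_front: small white porcelain cup, 58 mm across and 42 mm high, standing on the board's near edge strip, about opposite the plank's middle; leave alone. Origin at the middle of its underside
- cup_back: the same kind of cup, on the board behind the rail, left; leave alone. Origin at the middle of its underside
- cup_back2: the same kind of cup, on the board behind the rail, right; leave alone. Origin at the middle of its underside
- bowl: white bowl, 124 mm across, 62 mm high, on the table right of the board; leave alone. Origin at the middle of its underside
- grey_bowl: grey bowl, 110 mm across, 50 mm high, on the table right of the board; leave alone. Origin at the middle of its underside
- pitcher: glass pitcher, 72 mm across, 95 mm high, on the table left of the board; leave alone. Origin at the middle of its underside
- canister: dark tea canister, 72 mm across, 110 mm high, on the table left of the board, nearer the robot; leave alone. Origin at the middle of its underside
- batten_mark (a point): batten (mm): pale strip 10 thick, 420 long, 32 high, standing along the board's y, 6 to 30 before the dark fixed back rail (22 thick, 34 high). The point, fixed on the board, is where the middle of its near face stands at mid-setting, 12 up. The face itself is set up to 12 nearer or farther, unmeasured: find it by contact. A push over about 16 N shifts it. Halves: batten_c0 left, batten_c1 right
- pad_mark (a point): pad (pad_c0; sizes in mm): pale strip 80 (x) by 8 (y) by 32 high, 5 to 29 to the right of the dark fixed end stop (block 90 by 30, 34 high) near the board's left end. The point, fixed on the board, is where the middle of its right face stands at mid-setting, 12 up. The face itself is set up to 12 to either side, unmeasured: find it by contact. A push over about 16 N shifts it

How it is judged:
On the way, in this order (a step that is already met when the one before it is completed fails the run):
1. the plank lies flush along the rail's batten, still 10 mm or more from the stop's pad (x of each of batten_c0, batten_c1 in the frame of plank_mid below 0.0545 m and angle between the y axis of plank_mid and the y axis of board_top, either way round below 0.014 rad and y of pad_c0 in the frame of plank_mid above 0.174 m and z of plank_mid in the frame of board_top below 0.015 m and angle between plank_mid's own z axis and vertical below 0.03 rad), for 0.2 s.
2. the plank sits against the stop's pad and is flush along the rail's batten (x of each of batten_c0, batten_c1 in the frame of plank_mid below 0.0545 m and angle between the y axis of plank_mid and the y axis of board_top, either way round below 0.014 rad and y of pad_c0 in the frame of plank_mid below 0.1665 m and z of plank_mid in the frame of board_top below 0.015 m and angle between plank_mid's own z axis and vertical below 0.03 rad), for 0.2 s.
At the end, for the whole second after the job is handed in: The plank rests flat on the board, at rest and let go, square to the board within 0.014 rad, its far long edge within 2.5 mm of the rail's batten and its left end within 2.5 mm of the stop's pad; batten and pad not shifted (all of step 2 and linear speed of plank below 0.01 m/s); the robot touches nothing.
It fails at once if the rail's batten is shifted by more than 2 mm from its setting (distance of batten_c0 from where it was at the start of the episode above 0.002 m).
It fails at once if the stop's pad is shifted by more than 2 mm from its setting (distance of pad_c0 from where it was at the start of the episode above 0.002 m).
It fails at once if the plank is lifted off the board or tipped (z of plank_mid in the frame of board_top above 0.02 m or angle between plank_mid's own z axis and vertical above 0.12 rad).
It fails at once if a cup, bowl, pitcher or canister is shifted by more than 15 mm or tipped (distance of any of cup_front, cup_back, cup_back2, bowl, grey_bowl, pitcher, canister from where it was at the start of the episode above 0.015 m or angle between any of cup_front, cup_back, cup_back2, bowl, grey_bowl, pitcher, canister's own z axis and vertical above 0.3 rad).
It also fails if it takes over 72 s, if anything falls off the work surface, if the arm or the gripper's body presses on something with over 40 N, if the wrist force passes 120 N, or if a joint passes its speed limit or range.

### The arm

A 7-joint arm with a two-finger parallel gripper is mounted at the origin on the work surface. World frame = base frame: x ahead of the robot, y to its left, z up, the work surface at z = 0. Lengths are in m, angles in rad, forces in N, time in s.
With the tool pointing down it reaches from about 0.35 to 0.9 m from the base axis. Payload 8.1 kg.
Tool frame: the origin (TCP) lies on the centre line of the jaws, within the pads' length; the fingertips stand 17 mm ahead of it and the grasp point (between the pads) lies 2 mm behind it; z points along the fingers, y is the line along which they close (so a half turn about z gives the same grasp; the last joint's range is limited). The gripper opens to 92 mm and grips with 3 to 60 N. Pads are 19 mm wide; open, the fingers measure 130 mm over their backs; the gripper's body (75 mm by 190 mm) begins 47 mm behind the grasp point.
Start: joints at [1.122, 0.434, 0.025, 1.573, -0.012, 1.134, -0.075], TCP at [0.212, -0.588, 0.244] pointing down, gripper open.
Joint ranges: [-2.62, 2.62], [-0.44, 2.09], [-1.27, 1.32], [0.08, 2.57], [-1.32, 4.46], [0.12, 2], [-2.74, 2.74]. Speed limits (rad/s): [2.22, 2.22, 3.01, 3.01, 3.14, 3.14, 3.14].

### API

Orientations are given as a unit quaternion [w, x, y, z].
In Python, from bench import readout, imaging, r gives the robot as it stands. The module is installed in compiled form; this text tells all that it offers.
- The arm moves only by the tool jog_arm, never from a script. Its arguments are lists of equal length, an entry for each row: "translation": the shift along the world's x, y, z each as a share of 100 mm, from -1 to 1, a list of three; "rotation": the turn, a rotation vector about the world's x, y, z each as a share of 45 degrees, from -1 to 1, a list of three. A call has 1 to 12 rows; each row is the pose to reach, as a shift and turn from the pose commanded when the call began; what a row does not reach only later rows make up. A row lasts 1/12 s, in which the tool goes at most 41.7 mm and 7.16 degrees, less where a joint would pass 70% of its speed; a pose out of reach is approached as far as the arm can. A call with a number of a shift or a turn outside -1 to 1 is refused whole. A call with a gripper value outside its range is refused whole. "fingers" is the gripper command: -1 is fully open, 1 is shut, values between are in proportion, set as the call begins (left out, the last holds). The fingers move at their own pace and stop on an object; "grip_force" is the grip in N (left out, the last holds). Time passes only in rows, so rows that repeat a pose let the fingers close. It gives the time, the measured TCP pose, the force, the opening and the grip force at its end, in the units of the state.
- readout.state(): the state, without advancing time (a new reading comes with each control period).
- imaging.get_image(name): name is "side" or "top" or "wrist"; returns the picture (400x640x3 uint8, red, green, blue); there is no depth.
- imaging.camera_model(name): a dict with "fx", "fy", "cx", "cy" (pixels), "cam_to_world" (4x4, takes a point from camera to world coordinates). Camera axes: x right, y up, looking along -z (the intrinsics and any distortion apply to the point x, -y, -z); pixel columns grow to the right and rows downward; lengths in m; the calibration is good to about 2 mm. A picture is of the moment at which its call begins: read the wrist's pose just before it. camera_model takes no time and is no camera call; for the wrist camera it gives the pose at the moment of the call.
- r.sign_off(): hands the job in; it is judged then, once.
The state is a dict: "clock": time; "joint_pos": joint angles; "qvel": joint speeds; "tau": joint torques, N m; "ee_pos": TCP position; "ee_rot": TCP orientation; "ft_force": force on the tool from outside, world axes, zero at the start; "torque": the same for the moment, N m; "width": finger opening in m; "finger_force": force on a finger pad.
Only numpy, scipy, OpenCV 4.12 (cv2) and the standard library are available. Lean on these libraries where they do the work, as an engineer would, in place of code of your own. Each camera call takes 0.05 s, during which the arm holds its last target. There are 200 camera calls.

## Working session

There is one attempt and no reset: what is moved stays moved. The work goes in short steps, Python scripts to look and compute and a tool call to move; the robot and the scene stay as the last step left them, time stands still between calls to the robot, and variables do not carry over. Pictures are saved under pics/ and viewed, at most 10 in all, crops included, and the job is handed in when it is done.

Besides the shell and the picture viewer there is one more tool, called after "Emit:" as name(argument=value, ...) on one line, values as JSON. jog_arm: Moves the arm, as the interface text tells. Its arguments: {"type":"object","properties":{"translation":{"type":"array","items":{"type":"array","items":{"type":"number","minimum":-1,"maximum":1}}},"rotation":{"type":"array","items":{"type":"array","items":{"type":"number","minimum":-1,"maximum":1}}},"fingers":{"type":"number"},"grip_force":{"type":"number"}},"required":["translation","rotation"]}

```bash
mkdir -p pics; python3 - <<'E'
from bench import readout, imaging, r
import cv2, numpy as np
for n in ("top","side"):
    im=imaging.get_image(n); cv2.imwrite(f"pics/{n}0.png",im[:,:,::-1])
    m=imaging.camera_model(n); print(n,m["fx"],m["fy"],m["cx"],m["cy"],[k for k in m]); print(np.round(m["cam_to_world"],4))
s=readout.state(); print({k:np.round(v,3) for k,v in s.items()})
E
```

```text
top 403.3521844330076 403.3521844330076 326.7833844786667 200.46558167234608 ['fx', 'fy', 'cx', 'cy', 'cam_to_world']
[[ 0.0177  0.99   -0.1401  0.4076]
 [-0.9996  0.0147 -0.0226 -0.0265]
 [-0.0203  0.1404  0.9899  1.3505]
 [ 0.      0.      0.      1.    ]]
side 404.6127406159297 404.6127406159297 319.0969473337262 201.0013553296748 ['fx', 'fy', 'cx', 'cy', 'cam_to_world']
[[-0.8133  0.4458 -0.3738  0.1342]
 [-0.5816 -0.6082  0.5402  0.6214]
 [ 0.0135  0.6568  0.754   0.9589]
 [ 0.      0.      0.      1.    ]]
{'clock': np.float64(0.1), 'joint_pos': array([ 1.122,  0.435,  0.025,  1.574, -0.012,  1.134, -0.075]), 'qvel': array([ 0.   , -0.002, -0.001, -0.002, -0.   , -0.001,  0.001]), 'tau': array([ 4.0000e-03, -6.6912e+01,  9.8900e-01, -3.1514e+01, -6.0000e-02,
        3.7000e-02,  0.0000e+00]), 'ee_pos': array([ 0.212, -0.588,  0.243]), 'ee_rot': array([-0.001,  0.985,  0.172, -0.   ]), 'ft_force': array([ 0.411,  0.325, -0.852]), 'torque': array([0.019, 0.066, 0.052]), 'finger_force': np.float64(0.0), 'width': np.float64(0.092)}
```

View pics/top0.png

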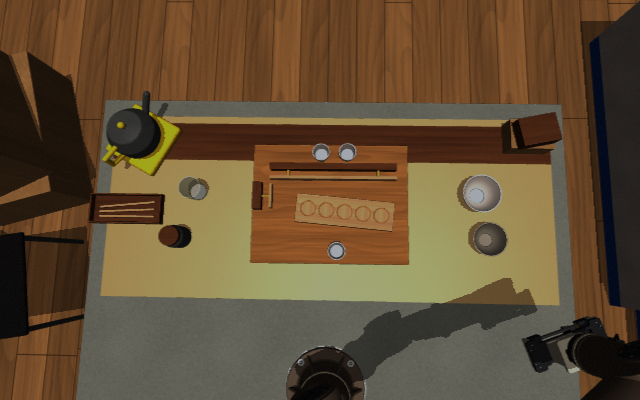

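View pics/side0.png

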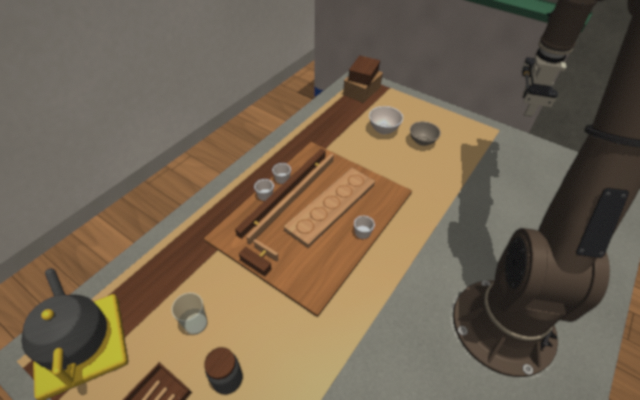

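```bash
cat > h.py <<'E'
import numpy as np
from bench import imaging
def px2w(name,uv,z):
    m=imaging.camera_model(name); T=np.array(m["cam_to_world"])
    uv=np.atleast_2d(uv).astype(float)
    d=np.c_[(uv[:,0]-m["cx"])/m["fx"],-(uv[:,1]-m["cy"])/m["fy"],-np.ones(len(uv))]@T[:3,:3].T
    o=T[:3,3]; return o+d*((z-o[2])/d[:,2])[:,None]
E
python3 - <<'E'
import cv2
im=cv2.imread("pics/top0.png")[138:270,242:417]
cv2.imwrite("pics/crop0.png",cv2.resize(im,None,fx=4.5,fy=4.5,interpolation=cv2.INTER_CUBIC))
E
```

```text
(no output)
```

View pics/crop0.png

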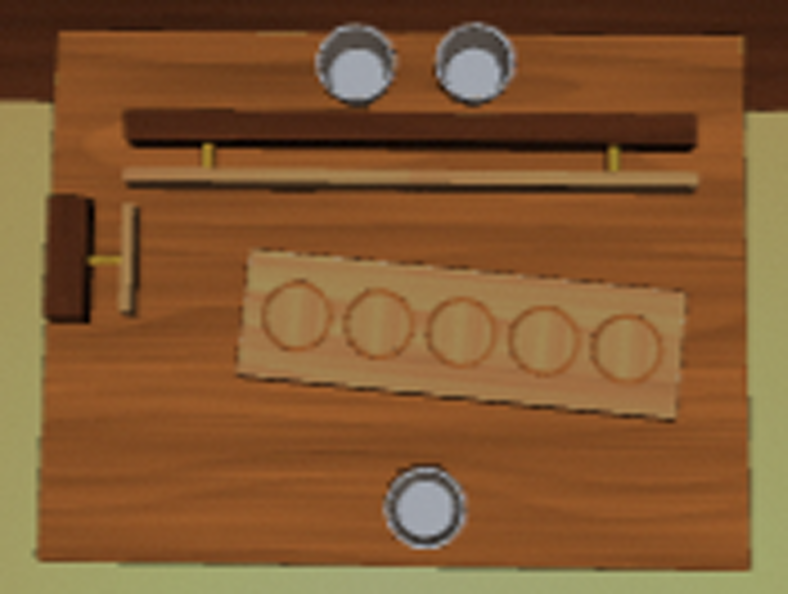

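```bash
python3 - <<'E'
from h import *
f=lambda c,z: px2w("top",242*np.array([1,0])+np.array([0,138])+(np.array(c)+.5)/4.5-.5,z)
b=f([(60,31),(745,36),(750,570),(36,560)],.018);p=f([(248,249),(686,293),(676,420),(237,376)],.042)
bt=f([(124,183),(697,187)],.05);pd=f([(137,204),(133,314)],.05)
for n,q in zip(("board","plank","batten","pad"),(b,p,bt,pd)):
    print(n,np.round(q,4).tolist())
    d=np.diff(np.r_[q,q[:1]],axis=0); print(np.round(np.linalg.norm(d,axis=1),3),np.round(np.degrees(np.arctan2(d[:,1],d[:,0])),2))
print(p.mean(0)); print("cup",f([(426,505)],.03),f([(355,62),(475,62)],.06))
E
```

```text
board [[0.7856, 0.2528, 0.018], [0.7879, -0.2652, 0.018], [0.3906, -0.2648, 0.018], [0.3884, 0.2534, 0.018]]
[0.518 0.397 0.518 0.397] [-8.9750e+01  1.7994e+02  9.0240e+01 -8.0000e-02]
plank [[0.6163, 0.1027, 0.042], [0.5886, -0.2163, 0.042], [0.4964, -0.2087, 0.042], [0.5231, 0.1081, 0.042]]
[0.32  0.092 0.318 0.093] [-94.96 175.24  85.19  -3.28]
batten [[0.6626, 0.1942, 0.05], [0.6654, -0.2236, 0.05]]
[0.418 0.418] [-89.62  90.38]
pad [[0.6471, 0.1841, 0.05], [0.5662, 0.184, 0.05]]
[0.081 0.081] [-1.7994e+02  6.0000e-02]
[ 0.5560949 -0.053545   0.042    ]
cup [[ 0.43293123 -0.03009956  0.03      ]] [[ 0.75297496  0.02651461  0.06      ]
 [ 0.75405303 -0.06114177  0.06      ]]
```

Emit:
jog_arm(translation=[[0.2,0.35,0],[0.4,0.7,0],[0.5,1,0],[0.5,1,0]], rotation=[[0,0,-0.15],[0,0,-0.3],[0,0,-0.433],[0,0,-0.433]], fingers=-1)

```text
clock: 0.43
ee_pos: [0.2656, -0.4816, 0.2433]
ee_rot: [-0.002, 1.0, 0.003, 0.001]
ft_force: [0.8, 1.5, 0.2]
width: 0.0921
finger_force: 0.0
```

Emit:
jog_arm(translation=[[0.2,0.35,0],[0.4,0.7,0],[0.5,1,0],[0.5,1,0]], rotation=[[0,0,0],[0,0,0],[0,0,0],[0,0,0]])

```text
clock: 0.77
ee_pos: [0.3148, -0.3816, 0.2434]
ee_rot: [-0.002, 1.0, 0.007, 0.0]
ft_force: [-0.3, 0.0, -0.3]
width: 0.0915
finger_force: 0.0
```

Emit:
jog_arm(translation=[[0.2,0.35,0],[0.4,0.7,0],[0.5,1,0],[0.5,1,0]], rotation=[[0,0,0],[0,0,0],[0,0,0],[0,0,0]])

```text
clock: 1.1
ee_pos: [0.3643, -0.2818, 0.2436]
ee_rot: [-0.001, 1.0, 0.007, 0.0]
ft_force: [0.1, 1.6, -0.2]
width: 0.0921
finger_force: 0.0
```

Emit:
jog_arm(translation=[[0.2,0.35,0],[0.4,0.7,0],[0.5,1,0],[0.5,1,0]], rotation=[[0,0,0],[0,0,0],[0,0,0],[0,0,0]])

```text
clock: 1.43
ee_pos: [0.414, -0.1818, 0.2437]
ee_rot: [-0.001, 1.0, 0.007, 0.0]
ft_force: [0.4, 1.0, 0.4]
width: 0.0921
finger_force: 0.0
```

Emit:
jog_arm(translation=[[0.2,0.35,0],[0.4,0.7,0],[0.5,1,0],[0.5,1,0],[0.5,1,0],[0.5,1,0]], rotation=[[0,0,0],[0,0,0],[0,0,0],[0,0,0],[0,0,0],[0,0,0]])

```text
clock: 1.93
ee_pos: [0.4613, -0.0889, 0.2434]
ee_rot: [0.0, 1.0, 0.003, -0.0]
ft_force: [-0.6, -0.8, -0.0]
width: 0.0917
finger_force: 0.0
```

Emit:
jog_arm(translation=[[0.22,0.34,-0.2],[0.22,0.34,-0.5],[0.22,0.34,-0.8],[0.22,0.34,-1],[0.22,0.34,-1],[0.22,0.34,-1]], rotation=[[0,0,0],[0,0,0],[0,0,0],[0,0,0],[0,0,0],[0,0,0]])

```text
clock: 2.43
ee_pos: [0.4828, -0.0556, 0.1433]
ee_rot: [0.0, 1.0, 0.002, -0.001]
ft_force: [-0.3, 0.2, 0.6]
width: 0.0919
finger_force: 0.0
```

```bash
python3 - <<'E'
from bench import readout, imaging
import cv2, numpy as np
m=imaging.camera_model("wrist"); im=imaging.get_image("wrist"); cv2.imwrite("pics/w1.png",im[:,:,::-1])
print(m["fx"],m["cx"],m["cy"]); print(np.round(m["cam_to_world"],4)); print(readout.state()["ee_pos"])
E
```

```text
295.5042248883837 315.70864366831785 199.92887792373514
[[ 4.400e-03  9.618e-01  2.739e-01  5.549e-01]
 [-1.000e+00  4.500e-03  3.000e-04 -5.480e-02]
 [-9.000e-04 -2.739e-01  9.618e-01  2.837e-01]
 [ 0.000e+00  0.000e+00  0.000e+00  1.000e+00]]
[ 0.4838899  -0.0553061   0.14443769]
```

View pics/w1.png

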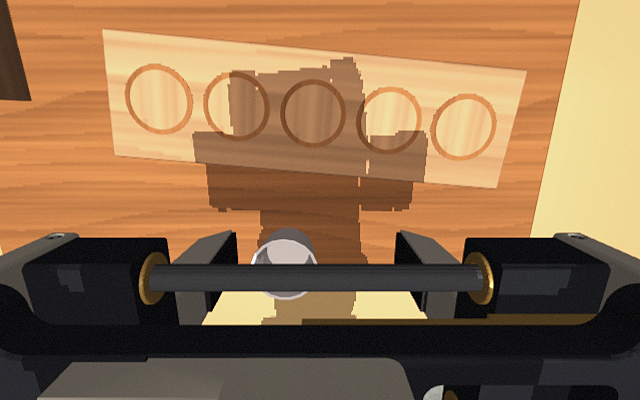

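```bash
python3 - <<'E'
from h import *
print(np.round(px2w("wrist",[(103,29),(526,71),(496,188),(114,155)],.042),4)); print(px2w("wrist",[(275,265)],.06))
E
```

```text
[[ 0.6169  0.1023  0.042 ]
 [ 0.5897 -0.2141  0.042 ]
 [ 0.4983 -0.2068  0.042 ]
 [ 0.5245  0.1109  0.042 ]]
[[ 0.43493334 -0.02056481  0.06      ]]
```

Emit:
jog_arm(translation=[[0,0,-0.3],[0,0,-0.6],[0,0,-0.7],[0,0,-0.7]], rotation=[[0,0,0],[0,0,0],[0,0,0],[0,0,0]])

```text
clock: 2.82
ee_pos: [0.4831, -0.0546, 0.0731]
ee_rot: [0.0, 1.0, 0.002, -0.001]
ft_force: [0.3, 0.3, 0.7]
width: 0.0918
finger_force: 0.0
```

Emit:
jog_arm(translation=[[0,0,-0.2],[0,0,-0.33],[0,0,-0.33],[0,0,-0.33]], rotation=[[0,0,0],[0,0,0],[0,0,0],[0,0,0]])

```text
clock: 3.15
ee_pos: [0.4846, -0.0542, 0.0421]
ee_rot: [0.0, 1.0, 0.003, 0.0]
ft_force: [0.5, -0.4, -0.8]
width: 0.0922
finger_force: 0.0
```

Emit:
jog_arm(translation=[[0.04,0,0],[0.08,0,0],[0.12,0,0],[0.16,0,0],[0.2,0,0],[0.24,0,0],[0.28,0,0],[0.32,0,0],[0.36,0,0],[0.4,0,0]], rotation=[[0,0,0],[0,0,0],[0,0,0],[0,0,0],[0,0,0],[0,0,0],[0,0,0],[0,0,0],[0,0,0],[0,0,0]])

```text
clock: 3.98
ee_pos: [0.524, -0.0538, 0.0407]
ee_rot: [-0.0, 1.0, 0.003, -0.0]
ft_force: [-3.5, 0.5, 1.7]
width: 0.0919
finger_force: 1.7
```

Emit:
jog_arm(translation=[[0.03,0,0],[0.06,0,0],[0.09,0,0],[0.12,0,0],[0.15,0,0],[0.18,0,0],[0.2,0,0],[0.22,0,0]], rotation=[[0,0,0],[0,0,0],[0,0,0],[0,0,0],[0,0,0],[0,0,0],[0,0,0],[0,0,0]])

```text
clock: 4.65
ee_pos: [0.546, -0.054, 0.0407]
ee_rot: [0.0, 1.0, 0.003, -0.0]
ft_force: [-2.8, -0.6, 0.1]
width: 0.092
finger_force: 1.3
```

```bash
python3 - <<'E'
from bench import readout, imaging
import cv2, numpy as np
im=imaging.get_image("wrist"); cv2.imwrite("pics/w2.png",im[:,:,::-1])
print(readout.state()["ee_pos"])
E
```

```text
[ 0.54641771 -0.05401937  0.04075812]
```

View pics/w2.png

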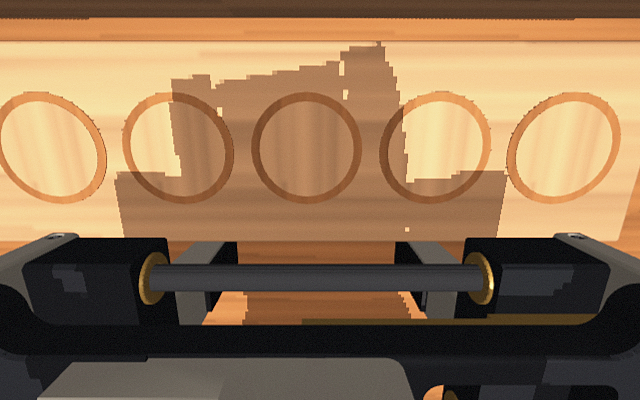

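```bash
python3 - <<'E'
from h import *
print(px2w("wrist",[(50,41),(590,41)],.042)[:,:2], px2w("wrist",[(320,18)],.018)[:,:2],px2w("wrist",[(320,18)],.05)[:,:2],px2w("wrist",[(320,241)],.042)[:,:2])
E
```

```text
[[ 0.64837958  0.06039269]
 [ 0.64979421 -0.16940881]] [[ 0.66458819 -0.05477929]] [[ 0.65547556 -0.05447056]] [[ 0.5570657  -0.05559462]]
```

Emit:
jog_arm(translation=[[0.01,0,0],[0.02,0,0],[0.03,0,0],[0.04,0,0],[0.05,0,0],[0.05,0,0]], rotation=[[0,0,0],[0,0,0],[0,0,0],[0,0,0],[0,0,0],[0,0,0]])

```text
clock: 5.2
ee_pos: [0.5512, -0.054, 0.0408]
ee_rot: [0.0, 1.0, 0.003, 0.0]
ft_force: [-2.7, 0.5, 0.9]
width: 0.0916
finger_force: 1.0
```

Emit:
jog_arm(translation=[[0.01,0,0],[0.02,0,0],[0.03,0,0],[0.04,0,0],[0.05,0,0],[0.05,0,0]], rotation=[[0,0,0],[0,0,0],[0,0,0],[0,0,0],[0,0,0],[0,0,0]])

```text
clock: 5.7
ee_pos: [0.5562, -0.054, 0.0407]
ee_rot: [0.0, 1.0, 0.003, 0.0]
ft_force: [-2.8, 0.3, 0.9]
width: 0.0918
finger_force: 1.0
```

Emit:
jog_arm(translation=[[0.005,0,0],[0.01,0,0],[0.01,0,0],[0.01,0,0]], rotation=[[0,0,0],[0,0,0],[0,0,0],[0,0,0]])

```text
clock: 6.03
ee_pos: [0.5569, -0.054, 0.0408]
ee_rot: [0.0, 1.0, 0.003, 0.0]
ft_force: [-2.7, -0.6, 1.6]
width: 0.0915
finger_force: 1.4
```

Emit:
jog_arm(translation=[[0.005,0,0],[0.01,0,0],[0.015,0,0],[0.015,0,0]], rotation=[[0,0,0],[0,0,0],[0,0,0],[0,0,0]])

```text
clock: 6.37
ee_pos: [0.5585, -0.0541, 0.0407]
ee_rot: [0.0, 1.0, 0.003, 0.0]
ft_force: [-2.3, 0.1, 1.4]
width: 0.092
finger_force: 1.3
```

Emit:
jog_arm(translation=[[0.005,0,0],[0.01,0,0],[0.01,0,0],[0.01,0,0]], rotation=[[0,0,0],[0,0,0],[0,0,0],[0,0,0]])

```text
clock: 6.7
ee_pos: [0.5595, -0.054, 0.0407]
ee_rot: [0.0, 1.0, 0.003, 0.0]
ft_force: [-2.1, -0.2, 0.7]
width: 0.0916
finger_force: 1.2
```

Emit:
jog_arm(translation=[[0.003,0,0],[0.006,0,0],[0.006,0,0]], rotation=[[0,0,0],[0,0,0],[0,0,0]])

```text
clock: 6.95
ee_pos: [0.56, -0.054, 0.0408]
ee_rot: [0.0, 1.0, 0.003, 0.0]
ft_force: [-1.6, 0.3, 2.0]
width: 0.0915
finger_force: 1.6
```

Emit:
jog_arm(translation=[[0.003,0,0],[0.006,0,0],[0.006,0,0]], rotation=[[0,0,0],[0,0,0],[0,0,0]])

```text
clock: 7.2
ee_pos: [0.5605, -0.054, 0.0407]
ee_rot: [0.0, 1.0, 0.003, -0.0]
ft_force: [-2.7, -0.3, 1.8]
width: 0.0918
finger_force: 1.8
```

Emit:
jog_arm(translation=[[0.003,0,0],[0.006,0,0],[0.006,0,0]], rotation=[[0,0,0],[0,0,0],[0,0,0]])

```text
clock: 7.45
ee_pos: [0.5605, -0.054, 0.0407]
ee_rot: [0.0, 1.0, 0.003, -0.001]
ft_force: [-6.2, -0.1, 2.8]
width: 0.0917
finger_force: 2.8
```

Emit:
jog_arm(translation=[[0.003,0,0],[0.006,0,0],[0.006,0,0]], rotation=[[0,0,0],[0,0,0],[0,0,0]])

```text
clock: 7.7
ee_pos: [0.5606, -0.054, 0.0406]
ee_rot: [0.0, 1.0, 0.003, -0.001]
ft_force: [-8.0, -0.3, 4.4]
width: 0.0915
finger_force: 3.6
```

Emit:
jog_arm(translation=[[-0.05,0,0],[-0.1,0,0.02],[-0.15,0,0.2],[-0.15,0,0.5],[-0.15,0,0.8],[-0.15,0,0.8]], rotation=[[0,0,0],[0,0,0],[0,0,0],[0,0,0],[0,0,0],[0,0,0]])

```text
clock: 8.2
ee_pos: [0.5503, -0.0539, 0.1262]
ee_rot: [0.0, 1.0, 0.003, 0.005]
ft_force: [1.0, 0.2, -0.2]
width: 0.0918
finger_force: 0.0
```

```bash
python3 - <<'E'
from bench import readout, imaging
import cv2, numpy as np
im=imaging.get_image("wrist"); cv2.imwrite("pics/w3.png",im[:,:,::-1])
s=readout.state();print(s["ee_pos"],np.round(s["joint_pos"],3))
E
```

```text
[ 0.5493471  -0.05405525  0.12406806] [ 0.168  0.458 -0.225  1.882  0.138  0.808 -1.695]
```

View pics/w3.png

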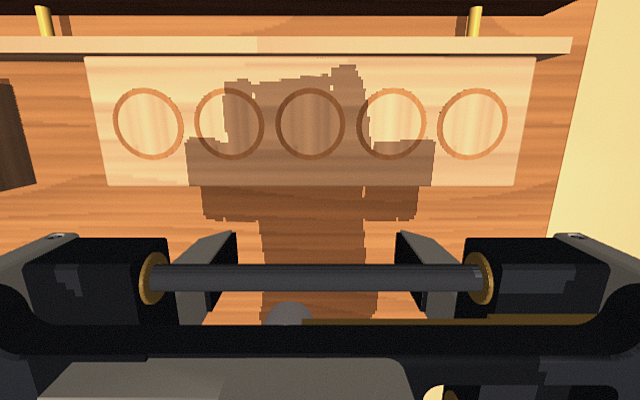

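```bash
python3 - <<'E'
from h import *
print(px2w("wrist",[(83,57),(535,57),(514,185),(107,185)],.042)[:,:2])
E
```

```text
[[ 0.66035142  0.10835646]
 [ 0.66226784 -0.20423388]
 [ 0.57181967 -0.20632373]
 [ 0.56975725  0.10807161]]
```

Emit:
jog_arm(translation=[[0.1,-0.2,0],[0.2,-0.5,0],[0.3,-0.8,0],[0.3,-0.9,0],[0.3,-0.9,0],[0.3,-0.9,0],[0.3,-0.9,0],[0.3,-0.9,0]], rotation=[[0,0,0.15],[0,0,0.3],[0,0,0.45],[0,0,0.6],[0,0,0.75],[0,0,0.9],[0,0,1],[0,0,1]], fingers=0.24)

```text
clock: 8.92
ee_pos: [0.5764, -0.1443, 0.1199]
ee_rot: [-0.0, 0.922, 0.387, -0.0]
ft_force: [-1.1, -0.8, 1.0]
width: 0.0432
finger_force: 0.0
```

Emit:
jog_arm(translation=[[0.1,-0.2,0],[0.2,-0.5,0],[0.3,-0.8,0],[0.3,-0.9,0],[0.3,-0.9,0],[0.3,-0.9,0],[0.3,-0.9,0],[0.3,-0.9,0]], rotation=[[0,0,0.15],[0,0,0.3],[0,0,0.45],[0,0,0.6],[0,0,0.75],[0,0,0.9],[0,0,1],[0,0,1]])

```text
clock: 9.58
ee_pos: [0.6065, -0.2341, 0.1199]
ee_rot: [-0.0, 0.705, 0.709, 0.0]
ft_force: [0.1, -0.0, -0.5]
width: 0.0348
finger_force: 0.0
```

Emit:
jog_arm(translation=[[0.05,0,-0.2],[0.05,0,-0.5],[0.05,0,-0.7],[0.05,0,-0.79],[0.05,0,-0.79],[0.05,0,-0.79]], rotation=[[0,0,0],[0,0,0],[0,0,0],[0,0,0],[0,0,0],[0,0,0]])

```text
clock: 10.08
ee_pos: [0.6119, -0.2337, 0.0419]
ee_rot: [-0.0, 0.706, 0.708, 0.0]
ft_force: [0.8, 0.3, -0.0]
width: 0.0344
finger_force: 0.0
```

Emit:
jog_arm(translation=[[0,0.03,0],[0,0.06,0],[0,0.09,0],[0,0.12,0],[0,0.15,0],[0,0.18,0],[0,0.21,0],[0,0.24,0],[0,0.27,0],[0,0.3,0]], rotation=[[0,0,0],[0,0,0],[0,0,0],[0,0,0],[0,0,0],[0,0,0],[0,0,0],[0,0,0],[0,0,0],[0,0,0]])

```text
clock: 10.92
ee_pos: [0.6118, -0.204, 0.0418]
ee_rot: [0.0, 0.705, 0.709, -0.0]
ft_force: [0.2, -4.0, 3.2]
width: 0.035
finger_force: 1.9
```

Emit:
jog_arm(translation=[[0,0.04,0],[0,0.08,0],[0,0.12,0],[0,0.16,0],[-0.001,0.2,0],[-0.001,0.24,0],[-0.001,0.28,0],[-0.002,0.32,0],[-0.002,0.36,0],[-0.002,0.39,0],[-0.002,0.42,0],[-0.002,0.44,0]], rotation=[[0,0,0],[0,0,0],[0,0,0],[0,0,0],[0,0,0],[0,0,0],[0,0,0],[0,0,0],[0,0,0],[0,0,0],[0,0,0],[0,0,0]])

```text
clock: 11.92
ee_pos: [0.6114, -0.1595, 0.0417]
ee_rot: [-0.0, 0.705, 0.709, 0.0]
ft_force: [1.2, -3.8, 2.0]
width: 0.0348
finger_force: 1.7
```

Emit:
jog_arm(translation=[[0,0.01,0],[0,0.02,0],[0,0.03,0],[0,0.04,0],[0,0.05,0],[0,0.06,0],[0,0.07,0],[0,0.08,0],[0,0.08,0]], rotation=[[0,0,0],[0,0,0],[0,0,0],[0,0,0],[0,0,0],[0,0,0],[0,0,0],[0,0,0],[0,0,0]])

```text
clock: 12.67
ee_pos: [0.6115, -0.1515, 0.0417]
ee_rot: [-0.0, 0.705, 0.709, 0.0]
ft_force: [0.8, -2.0, 1.8]
width: 0.0352
finger_force: 1.0
```

```bash
python3 - <<'E'
from bench import readout, imaging
import cv2, numpy as np
im=imaging.get_image("top"); cv2.imwrite("pics/t4.png",cv2.resize(im[138:270,242:417,::-1],None,fx=4.5,fy=4.5,interpolation=cv2.INTER_CUBIC))
s=readout.state();print(s["ee_pos"],np.round(s["ft_force"],2))
E
```

```text
[ 0.61149519 -0.15152615  0.04169739] [-0.61 -1.73  1.92]
```

View pics/t4.png

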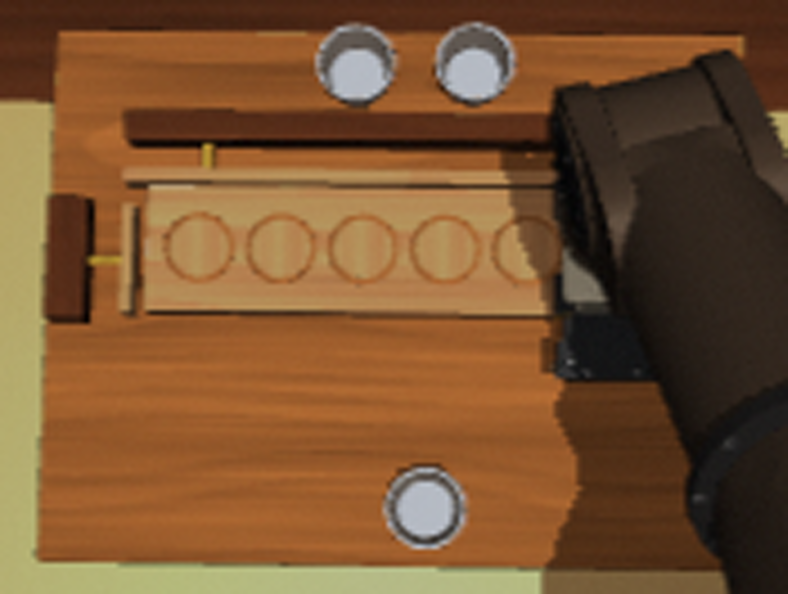

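Emit:
jog_arm(translation=[[0,0.005,0],[0,0.01,0],[0,0.015,0],[0,0.02,0],[0,0.025,0],[0,0.03,0],[0,0.03,0]], rotation=[[0,0,0],[0,0,0],[0,0,0],[0,0,0],[0,0,0],[0,0,0],[0,0,0]])

```text
clock: 13.3
ee_pos: [0.6115, -0.1487, 0.0417]
ee_rot: [-0.0, 0.705, 0.709, 0.0]
ft_force: [-0.1, -2.0, 0.8]
width: 0.0347
finger_force: 1.1
```

Emit:
jog_arm(translation=[[0,0.005,0],[0,0.01,0],[0,0.01,0]], rotation=[[0,0,0],[0,0,0],[0,0,0]])

```text
clock: 13.55
ee_pos: [0.6115, -0.1478, 0.0417]
ee_rot: [-0.0, 0.705, 0.709, 0.0]
ft_force: [-0.1, -2.1, 0.2]
width: 0.0344
finger_force: 1.1
```

Emit:
jog_arm(translation=[[0,0.004,0],[0,0.008,0],[0,0.008,0]], rotation=[[0,0,0],[0,0,0],[0,0,0]])

```text
clock: 13.8
ee_pos: [0.6115, -0.1471, 0.0417]
ee_rot: [-0.0, 0.705, 0.709, 0.0]
ft_force: [0.2, -1.0, 0.1]
width: 0.0354
finger_force: 1.0
```

Emit:
jog_arm(translation=[[0,0.004,0],[0,0.008,0],[0,0.008,0]], rotation=[[0,0,0],[0,0,0],[0,0,0]])

```text
clock: 14.05
ee_pos: [0.6115, -0.1462, 0.0417]
ee_rot: [-0.0, 0.705, 0.709, 0.0]
ft_force: [0.3, -1.6, 0.4]
width: 0.035
finger_force: 1.0
```

Emit:
jog_arm(translation=[[0,0.003,0],[0,0.006,0],[0,0.006,0]], rotation=[[0,0,0],[0,0,0],[0,0,0]])

```text
clock: 14.3
ee_pos: [0.6115, -0.1457, 0.0417]
ee_rot: [-0.0, 0.705, 0.709, 0.0]
ft_force: [-0.6, -1.7, 0.7]
width: 0.0349
finger_force: 1.0
```

Emit:
jog_arm(translation=[[0,0.003,0],[0,0.006,0],[0,0.006,0]], rotation=[[0,0,0],[0,0,0],[0,0,0]])

```text
clock: 14.55
ee_pos: [0.6115, -0.1451, 0.0417]
ee_rot: [-0.0, 0.705, 0.709, 0.0]
ft_force: [0.3, -1.7, -0.4]
width: 0.0349
finger_force: 0.9
```

Emit:
jog_arm(translation=[[0,0.003,0],[0,0.006,0],[0,0.006,0]], rotation=[[0,0,0],[0,0,0],[0,0,0]])

```text
clock: 14.8
ee_pos: [0.6115, -0.1445, 0.0417]
ee_rot: [-0.0, 0.705, 0.709, 0.0]
ft_force: [-0.5, -1.6, 0.0]
width: 0.0349
finger_force: 0.9
```

Emit:
jog_arm(translation=[[0,0.003,0],[0,0.006,0],[0,0.006,0]], rotation=[[0,0,0],[0,0,0],[0,0,0]])

```text
clock: 15.05
ee_pos: [0.6115, -0.1439, 0.0417]
ee_rot: [-0.0, 0.705, 0.709, 0.0]
ft_force: [-0.1, -0.8, -0.8]
width: 0.0345
finger_force: 0.8
```

Emit:
jog_arm(translation=[[0,0.003,0],[0,0.006,0],[0,0.006,0]], rotation=[[0,0,0],[0,0,0],[0,0,0]])

```text
clock: 15.3
ee_pos: [0.6115, -0.1436, 0.0417]
ee_rot: [0.0, 0.705, 0.709, -0.0]
ft_force: [-0.2, -3.6, 0.5]
width: 0.035
finger_force: 1.4
```

Emit:
jog_arm(translation=[[0,0.003,0],[0,0.006,0],[0,0.006,0]], rotation=[[0,0,0],[0,0,0],[0,0,0]])

```text
clock: 15.55
ee_pos: [0.6115, -0.1436, 0.0417]
ee_rot: [0.0, 0.705, 0.709, -0.0]
ft_force: [0.5, -4.5, -1.1]
width: 0.0347
finger_force: 2.5
```

Emit:
jog_arm(translation=[[0,0.003,0],[0,0.006,0],[0,0.006,0],[0,0.006,0]], rotation=[[0,0,0],[0,0,0],[0,0,0],[0,0,0]])

```text
clock: 15.88
ee_pos: [0.6114, -0.1436, 0.0417]
ee_rot: [0.001, 0.705, 0.709, -0.001]
ft_force: [-0.2, -7.4, -0.2]
width: 0.0346
finger_force: 3.2
```

Emit:
jog_arm(translation=[[0,-0.05,0],[0,-0.1,0],[0,-0.15,0.1],[0,-0.2,0.4],[0,-0.3,0.8],[0,-0.6,0.9],[0,-0.9,1],[0,-0.9,1]], rotation=[[0,0,0],[0,0,0],[0,0,0],[0,0,0],[0,0,0],[0,0,0],[0,0,0],[0,0,0]])

```text
clock: 16.55
ee_pos: [0.6119, -0.2406, 0.1449]
ee_rot: [0.003, 0.708, 0.706, -0.001]
ft_force: [-0.4, -1.9, 0.2]
width: 0.0349
finger_force: 0.0
```

Emit:
jog_arm(translation=[[0,-0.3,0.3],[-0.2,-0.6,0.5],[-0.4,-0.9,0.5],[-0.5,-1,0.5],[-0.5,-1,0.5]], rotation=[[0,0,0],[0,0,0],[0,0,0],[0,0,0],[0,0,0]])

```text
clock: 16.97
ee_pos: [0.5581, -0.3374, 0.1921]
ee_rot: [0.0, 0.708, 0.707, -0.001]
ft_force: [-0.3, -0.4, -0.5]
width: 0.0349
finger_force: 0.0
```

```bash
python3 - <<'E'
from bench import readout, imaging
import cv2, numpy as np
im=imaging.get_image("top"); cv2.imwrite("pics/t5.png",cv2.resize(im[160:230,252:412,::-1],None,fx=5,fy=5,interpolation=cv2.INTER_CUBIC))
s=readout.state();print(s["ee_pos"],np.round(s["ft_force"],2))
E
```

```text
[ 0.55978713 -0.33450491  0.19198691] [ 0.69  1.02 -1.15]
```

View pics/t5.png

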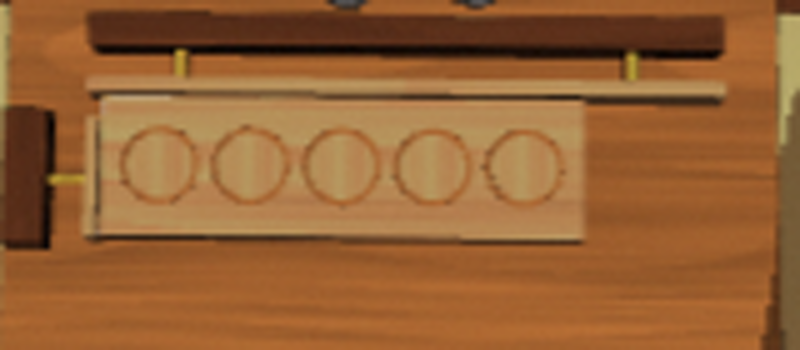

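```bash
python3 - <<'E'
from h import *
f=lambda c,z: px2w("top",np.array([252,160])+(np.array(c)+.5)/5-.5,z)
import cv2
g=cv2.imread("pics/t5.png").astype(int).sum(2)
for c in (130,250,350,450,560):
    col=g[:,c-8:c+8].mean(1); d=np.diff(col)
    e=225+np.argmin(d[225:250]); print(c,"near",e,f([(c,e+.5)],.042)[0,:2],"batten near/plank far profile",np.round(col[76:110:2]).astype(int))
for rr in (140,170,200):
    print(rr,np.round(g[rr-5:rr+5,80:116:2].mean(0)).astype(int))
E
```

```text
130 near 234 [0.57039405 0.16427021] batten near/plank far profile [364 386 394 397 412 413 350 238 188 271 405 472 449 412 400 396 394]
250 near 234 [0.57158989 0.08547561] batten near/plank far profile [345 375 396 412 426 424 383 319 270 261 285 327 373 410 417 405 403]
350 near 235 [0.57192495 0.01994739] batten near/plank far profile [315 346 384 417 431 424 402 380 335 257 198 218 311 400 418 398 397]
450 near 237 [ 0.57160084 -0.04544688] batten near/plank far profile [280 310 356 397 412 404 395 395 353 243 144 155 273 390 418 398 397]
560 near 239 [ 0.57137669 -0.11720559] batten near/plank far profile [286 320 370 414 426 417 419 442 405 263 122 118 254 392 426 403 400]
140 [273 288 322 360 397 422 409 338 258 245 301 368 401 411 422 421 418 418]
170 [263 282 321 361 399 423 412 346 274 262 313 374 404 414 423 420 413 415]
200 [309 335 364 388 412 429 411 340 263 243 286 343 374 390 403 403 400 400]
```

Emit:
jog_arm(translation=[[-0.05,0.2,0],[-0.1,0.5,0],[-0.15,0.8,0],[-0.15,0.9,0],[-0.15,0.9,0],[-0.15,0.9,0],[-0.15,0.9,0],[-0.15,0.9,0]], rotation=[[0,0,-0.15],[0,0,-0.3],[0,0,-0.45],[0,0,-0.6],[0,0,-0.75],[0,0,-0.9],[0,0,-1],[0,0,-1]], fingers=-1)

```text
clock: 17.68
ee_pos: [0.5472, -0.24, 0.1919]
ee_rot: [-0.0, 0.923, 0.385, 0.0]
ft_force: [0.0, -0.6, -0.3]
width: 0.0836
finger_force: 0.0
```

Emit:
jog_arm(translation=[[0,0.2,0],[0,0.5,0],[0,0.8,0],[0,0.9,0],[0,0.9,0],[0,0.9,0],[0,0.9,0],[0,0.9,0]], rotation=[[0,0,-0.15],[0,0,-0.3],[0,0,-0.45],[0,0,-0.6],[0,0,-0.75],[0,0,-0.9],[0,0,-1],[0,0,-1]])

```text
clock: 18.35
ee_pos: [0.5468, -0.1507, 0.1917]
ee_rot: [-0.0, 1.0, 0.003, -0.0]
ft_force: [0.5, 0.8, 0.1]
width: 0.0918
finger_force: 0.0
```

Emit:
jog_arm(translation=[[0,0.3,0],[0,0.6,0],[0,0.9,0],[0,0.9,0],[0,0.9,0]], rotation=[[0,0,0],[0,0,0],[0,0,0],[0,0,0],[0,0,0]])

```text
clock: 18.77
ee_pos: [0.5466, -0.0592, 0.1919]
ee_rot: [-0.001, 1.0, 0.008, 0.0]
ft_force: [-0.1, -0.4, -0.1]
width: 0.0919
finger_force: 0.0
```

Emit:
jog_arm(translation=[[0,0.3,0],[0,0.6,-0.2],[0,0.85,-0.4],[0,0.85,-0.6],[0,0.85,-0.6],[0,0.85,-0.6]], rotation=[[0,0,0],[0,0,0],[0,0,0],[0,0,0],[0,0,0],[0,0,0]])

```text
clock: 19.27
ee_pos: [0.5459, 0.0216, 0.1311]
ee_rot: [0.0, 1.0, 0.004, -0.001]
ft_force: [0.7, -0.9, 1.0]
width: 0.0915
finger_force: 0.0
```

Emit:
jog_arm(translation=[[0,0,-0.3],[0,0,-0.6],[0,0,-0.8],[0,0,-0.9],[0,0,-0.9],[0,0,-0.9]], rotation=[[0,0,0],[0,0,0],[0,0,0],[0,0,0],[0,0,0],[0,0,0]])

```text
clock: 19.77
ee_pos: [0.5473, 0.022, 0.0427]
ee_rot: [0.0, 1.0, 0.002, 0.0]
ft_force: [0.2, -0.4, 1.4]
width: 0.0914
finger_force: 0.0
```

Emit:
jog_arm(translation=[[0.03,0,0],[0.06,0,0],[0.08,0,0],[0.1,0,0],[0.115,0,0],[0.115,0,0]], rotation=[[0,0,0],[0,0,0],[0,0,0],[0,0,0],[0,0,0],[0,0,0]])

```text
clock: 20.27
ee_pos: [0.5586, 0.0228, 0.042]
ee_rot: [-0.0, 1.0, 0.003, 0.0]
ft_force: [0.1, -0.1, -0.1]
width: 0.0917
finger_force: 0.0
```

Emit:
jog_arm(translation=[[0.005,0,0],[0.01,0,0],[0.015,0,0],[0.015,0,0]], rotation=[[0,0,0],[0,0,0],[0,0,0],[0,0,0]])

```text
clock: 20.6
ee_pos: [0.5596, 0.0228, 0.0417]
ee_rot: [0.0, 1.0, 0.003, -0.0]
ft_force: [-0.6, 0.4, -0.7]
width: 0.0914
finger_force: 0.0
```

Emit:
jog_arm(translation=[[0.003,0,0],[0.006,0,0],[0.006,0,0]], rotation=[[0,0,0],[0,0,0],[0,0,0]])

```text
clock: 20.85
ee_pos: [0.5598, 0.0228, 0.0417]
ee_rot: [0.0, 1.0, 0.003, -0.0]
ft_force: [-0.8, -0.3, 0.8]
width: 0.0918
finger_force: 0.6
```

Emit:
jog_arm(translation=[[0.003,0,0],[0.006,0,0],[0.006,0,0]], rotation=[[0,0,0],[0,0,0],[0,0,0]])

```text
clock: 21.1
ee_pos: [0.5601, 0.0227, 0.0416]
ee_rot: [0.0, 1.0, 0.003, -0.001]
ft_force: [-2.6, 1.2, 1.1]
width: 0.0919
finger_force: 1.5
```

Emit:
jog_arm(translation=[[0.003,0,0],[0.006,0,0],[0.008,0,0],[0.008,0,0]], rotation=[[0,0,0],[0,0,0],[0,0,0],[0,0,0]])

```text
clock: 21.43
ee_pos: [0.5602, 0.0227, 0.0415]
ee_rot: [0.0, 1.0, 0.003, -0.001]
ft_force: [-7.2, 0.2, 4.3]
width: 0.0918
finger_force: 3.4
```

Emit:
jog_arm(translation=[[-0.05,0,0],[-0.1,0,0.02],[-0.15,0,0.2],[-0.15,0,0.5],[-0.15,0,0.8],[-0.15,0,1],[-0.15,0,1],[-0.15,0,1]], rotation=[[0,0,0],[0,0,0],[0,0,0],[0,0,0],[0,0,0],[0,0,0],[0,0,0],[0,0,0]])

```text
clock: 22.1
ee_pos: [0.5475, 0.0228, 0.1432]
ee_rot: [-0.0, 1.0, 0.003, 0.002]
ft_force: [-0.2, -0.7, 0.1]
width: 0.0916
finger_force: 0.0
```

```bash
python3 - <<'E'
from bench import readout, imaging
import cv2, numpy as np
im=imaging.get_image("wrist"); cv2.imwrite("pics/w6.png",im[:,:,::-1])
E
```

```text
(no output)
```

View pics/w6.png

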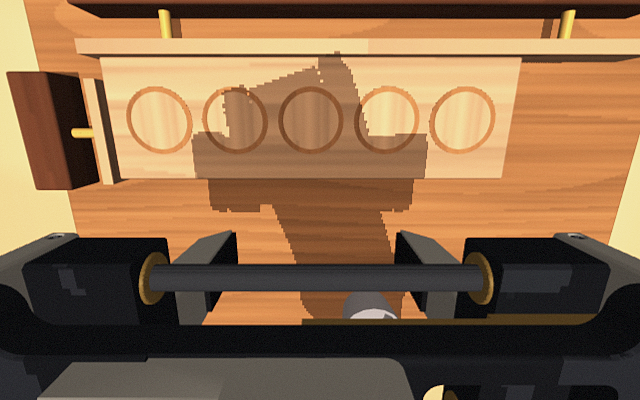

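The wrist view shows the plank flush along the batten (row ~57). Its left end is against the pad (columns 100–118), and nothing is touching it.

```bash
python3 -c "
from bench import r
print(r.sign_off())"
```

```text
the job is handed in; nothing more can be done
None
```

The plank now lies flush along the batten with its left end against the pad, pushed with no more than about 8 N (batten and pad shift at about 16 N). The gripper is clear of everything, and I handed the job in at about 22 s; the sign-off returned no verdict.

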